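Find the blind bore of a tube insert by feel and hold it hole-up

ROBOT

A 7-joint arm with a two-finger parallel gripper is mounted at the origin on a cart in front of the work surface, level with it; the furniture and walls round the work are solid. World frame = base frame: x ahead of the robot, y to its left, z up, the work surface at z = 0. Lengths are in m, angles in rad, forces in N, time in s.
With the tool pointing down it reaches from about 0.4 to 0.85 m from the base axis. Payload 4.5 kg.
Tool frame: the origin (TCP) lies midway between the tips of the shut fingers; the grasp point (between the pads) lies 19 mm behind it (r.hold_point_z is the distance from the TCP to the grasp point, in m); z points along the fingers, y is the direction in which the jaws open and shut (so a half turn about z gives the same grasp; the last joint's range is limited). The gripper opens to 88 mm and grips with 3 to 60 N. Pads are 18 mm wide; open, the fingers measure 123 mm over their backs; the gripper's body (75 mm by 187 mm) begins 45 mm behind the grasp point.
Start: joints at [1.321, 0.689, -0.195, 1.565, 0.157, 0.902, -0.215], TCP at [0.175, -0.6, 0.239] pointing down, gripper open.
Joint ranges: [-3.01, 3.01], [-0.46, 2.08], [-1.47, 1.51], [0.13, 2.56], [-1, 4.14], [0.04, 2.09], [-2.66, 2.66]. Speed limits (rad/s): [2.57, 2.57, 3.14, 3.14, 3.14, 3.14, 3.14].

INTERFACE

Orientations are given as a unit quaternion [x, y, z, w].
In Python, from plant import r gives the robot as it stands. The module is installed in compiled form; this text tells all that it offers.
- The arm moves only by the tool move_arm, never from a script. Its arguments are lists of equal length, an entry for each row: "turn": the turn, a rotation vector about the tool's x, y, z in units of 2 pi rad (1.0 is 2 pi rad), a list of three; "dp": the shift along the tool's x, y, z in units of 2.5 cm (1.0 is 2.5 cm), a list of three; "jaw": the closure, from -1 (fully open) to 1 (shut), so that 0 is half open. In form: {"turn": [[wx, wy, wz], ...], "dp": [[x, y, z], ...], "jaw": [jaw, ...]}. A call has 1 to 10 rows; each row shifts and turns the commanded pose from where the row before left it, along the tool's axes as they then stand; what a row does not reach is not made up. A row lasts 1/12 s, in which the tool goes at most 41.7 mm and 7.16 degrees, less where a joint would pass 70% of its speed; a pose out of reach is approached as far as the arm can. A call with a number of a shift or a turn outside -1 to 1 is refused whole. A call with a gripper value outside its range is refused whole. The fingers move at their own pace and stop on an object; "newtons" is the grip in N (left out, the last holds). Time passes only in rows, so rows that do not move let the fingers close. It gives the time, the measured TCP pose, the force and the opening at its end, in the units of the state.
- r.get_state(): the state, without advancing time (a new reading comes with each control period).
- r.snapshot(name): name is "scene" or "top"; returns a dict with "frame" (384x512x3 uint8, blue, green, red), "mtx" (3x3 intrinsics, pixels), "origin" and "orientation" of the camera in the world. Camera axes: x right, y up, looking along -z (the intrinsics and any distortion apply to the point x, -y, -z); pixel columns grow to the right and rows downward; lengths in m; the calibration is good to about 2 mm. A picture is of the moment at which its call begins. There is no depth.
- r.finish_job(): hands the job in, once; it reports no verdict.
The state is a dict: "clock": time; "q": joint angles; "qd": joint speeds; "joint_torque": joint torques, N m; "tool_pos": TCP position; "eef_rot": TCP orientation; "contact_force": force on the tool from outside, world axes, zero at the start; "moment": the same for the moment, N m; "opening": opening from 0.0 (shut) to 1.0 (fully open).
Only numpy, scipy, OpenCV 4.12 (cv2) and the standard library are available. Lean on these libraries where they do the work, as an engineer would, in place of code of your own. Each camera call takes 0.05 s, during which the arm holds its last target.

TASK

The square metal tube insert lying on the worktop has a deep blind hole in one end and only a shallow recess of the same width in the other: turn it upright with the deep hole facing up and make sure by feel, pressing its lower end straight down on the checker's sprung plunger until the plunger is fully down at its stop (the deep hole would swallow the plunger without moving it). Then lift the insert off so that the plunger springs back, and finish while still holding it in the gripper, still and upright, deep hole up, with at least 10 cm of clear air between it and the worktop. Do not disturb the marker, the lying tube or the dish.

Things in the scene. Friction and masses are not known exactly. Their poses are not given: they have to be found in the camera images.
- insert: Square bar of plain aluminium, 40 x 40 x 80 mm, about 0.18 kg, lying loose on a long side, hole pointing any way. Origin at its middle; its x runs lengthwise out of the end with the deep hole; z is up as found. Both ends look alike, each with a central round opening 24 mm wide: at +x a blind hole 60 mm deep, at -x only a recess 4 mm deep.
- deep_end (a point): Centre of the insert's end face with the deep hole, 40 mm from its origin along its +x. Axes as the insert's.
- shallow_end (a point): Centre of the insert's end face with the shallow recess, 40 mm from its origin along its -x; the floor of the recess lies 4 mm inside it. Axes as the insert's.
- checker: Fixed gauge stand: a dark steel plate 90 x 90 x 10 mm with a screw in each corner, on it a round aluminium body 64 mm across whose flat top is 30 mm above the worktop, and in its middle an upright sprung plunger. Origin at the middle of its underside, z up.
- plunger_top (a point): Centre of the top of the plunger's head, on the checker's axis: 52 mm above the worktop when up, 40 mm at its stop. Head 14 mm wide, 8 mm high. It fits into either opening of the insert: the recess floor then pushes it down; over the deep hole the insert's end rests on the checker's body and the plunger stays up.
- plunger (a joint): How far the plunger is pressed down, m: 0 up, 0.012 at its stop. Spring: 1.5 N to start, 5.1 N at the stop; it springs back when let go.
- marker: Marker pen lying on the worktop, 17 x 138 x 18 mm, length along its y; origin at the middle of its underside. A bystander.
- tube: Capped serum tube lying on the worktop, 17 x 106 x 16 mm, length along its y; origin at the middle of its underside. A bystander.
- dish: Round closed dish, 62 mm wide and 16 mm high; origin at the middle of its underside. A bystander.
There are look-alikes about, which are no part of the job. Of the things that look like the checker, the larger one is meant.

How it is judged:
On the way:
1. the insert, deep hole up, presses the plunger down to its stop (value of joint plunger above 0.0105 m and angle between insert's own x axis and vertical below 0.2 rad and contact force between insert and checker above 1 N), for 0.2 s.
At the end, for the whole second after the job is handed in: The insert is held in the fingers, deep hole up within 0.2 rad of vertical, its lower end more than 90 mm above the worktop, off the checker and still (under 0.03 m/s), the plunger back up (under 3 mm pressed), and the marker, tube and dish within 40 mm of where they lay (angle between insert's own x axis and vertical below 0.2 rad and height (world z) of shallow_end above 0.09 m and contact force between the fingers and insert above 1 N and contact force between insert and checker below 0.1 N and value of joint plunger below 0.003 m and linear speed of insert below 0.03 m/s and distance of each of marker, tube, dish from where it was at the start of the episode below 0.04 m); the arm keeps its last pose, push and grip.
It fails at once if the marker is knocked away from where it lay (more than 4 cm) (distance of marker from where it was at the start of the episode above 0.04 m).
It fails at once if the lying tube is knocked away from where it lay (more than 4 cm) (distance of tube from where it was at the start of the episode above 0.04 m).
It fails at once if the dish is knocked away from where it lay (more than 4 cm) (distance of dish from where it was at the start of the episode above 0.04 m).
It also fails if it takes over 72 s, if anything falls off the work surface, if the arm or the gripper's body presses on something with over 40 N, if the wrist force passes 120 N, or if a joint passes its speed limit or range.

## Working session

There is one attempt and no reset: what is moved stays moved. The work goes in short steps, Python scripts to look and compute and a tool call to move; the robot and the scene stay as the last step left them, time stands still between calls to the robot, and variables do not carry over. Pictures are saved under pics/ and viewed, and the job is handed in when it is done.

Besides the shell and the picture viewer there is one more tool, called in YAML: its name, and indented under it one key for each argument. move_arm: Moves the arm, as the interface text tells. Shifts and turns lie within -1 to 1; 1 stands for 2.5 cm of shift or 2 pi rad of turn. Its arguments: {"type":"object","properties":{"turn":{"type":"array","items":{"type":"array","items":{"type":"number","minimum":-1,"maximum":1}}},"dp":{"type":"array","items":{"type":"array","items":{"type":"number","minimum":-1,"maximum":1}}},"jaw":{"type":"array","items":{"type":"number"}},"newtons":{"type":"number"}},"required":["turn","dp","jaw"]}

```bash
mkdir -p pics; python3 - <<'E'
from plant import r
import cv2,json,numpy as np
for n in("scene","top"):
    s=r.snapshot(n); cv2.imwrite(f"pics/{n}0.png",s["frame"]); np.savez(f"{n}0.npz",**s)
    print(n,s["mtx"],s["origin"],s["orientation"],[k for k in s])
print(r.get_state(), r.hold_point_z)
E
```

```text
scene [[490.10526363   0.         256.94070465]
 [  0.         490.10526363 195.31623481]
 [  0.           0.           1.        ]] [0.10082149 0.65744431 0.92124729] [-0.10437432  0.32518323  0.89183333 -0.29663981] ['frame', 'mtx', 'origin', 'orientation']
top [[479.0973964    0.         251.15770336]
 [  0.         479.0973964  196.51393107]
 [  0.           0.           1.        ]] [0.2973915  0.08697134 1.33442352] [-0.05985303  0.0562214   0.70911449 -0.70029523] ['frame', 'mtx', 'origin', 'orientation']
{'clock': 0.1, 'q': array([ 1.32076823,  0.68992276, -0.1945347 ,  1.5662407 ,  0.15728965,
        0.90250216, -0.21511549]), 'qd': array([-0.00010378, -0.00200666,  0.00042573, -0.00428655, -0.00114138,
       -0.00124895, -0.00123416]), 'joint_torque': array([-3.47721987e-03, -5.28502679e+01, -1.27138160e+00, -1.53837758e+01,
       -5.25076361e-02,  1.97967260e-03,  4.57072997e-05]), 'tool_pos': array([ 0.17482759, -0.59945219,  0.23797629]), 'eef_rot': array([ 9.89942088e-01,  1.41470683e-01, -1.70070154e-04, -8.23757013e-04]), 'contact_force': array([ 0.75427203, -0.38158972,  0.65126153]), 'moment': array([-0.01968455,  0.00819928, -0.06095239]), 'opening': 0.9996546727989284} 0.0187
```

View pics/scene0.png

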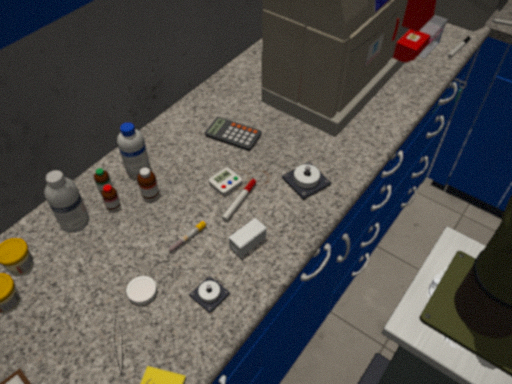

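View pics/top0.png

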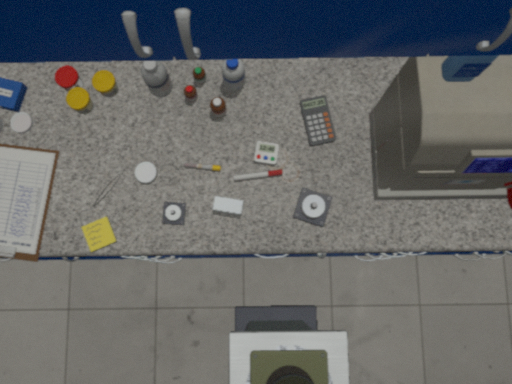

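```bash
cat > h.py <<'E'
import numpy as np,cv2
from scipy.spatial.transform import Rotation as R
def cam(n): 
    s=np.load(n+".npz"); return s["mtx"],s["origin"],R.from_quat(s["orientation"]).as_matrix(),s["frame"]
def proj(c,p):
    K,o,M,_=c; v=(np.atleast_2d(p)-o)@M; v=v*[1,-1,-1]; u=v@K.T; return u[:,:2]/u[:,2:]
def ray(c,px):
    K,o,M,_=c; v=np.linalg.inv(K)@np.array([px[0],px[1],1.]); return o,M@(v*[1,-1,-1])
def onz(c,px,z):
    o,d=ray(c,px); return o+d*(z-o[2])/d[2]
def tri(cs,pxs):
    A=[];b=[]
    for c,p in zip(cs,pxs):
        o,d=ray(c,p); d=d/np.linalg.norm(d); P=np.eye(3)-np.outer(d,d); A.append(P); b.append(P@o)
    x,res,_,_=np.linalg.lstsq(np.vstack(A),np.hstack(b),rcond=None); return x,np.sqrt(res)
def crop(n,x0,y0,w,h,k,out):
    f=cam(n)[3][y0:y0+h,x0:x0+w]; cv2.imwrite("pics/"+out,cv2.resize(f,None,fx=k,fy=k,interpolation=cv2.INTER_CUBIC))
E
python3 -c "
from h import *
crop('scene0',160,150,180,160,4,'sc1.png'); crop('top0',120,130,220,110,3.6,'tc1.png')
for n in('scene0','top0'): print(proj(cam(n),[[0,0,0],[.4,0,0],[.4,.2,0],[.5,.2,0]]))
"
```

```text
[[483.90673247 309.58520556]
 [318.71416003 216.73011636]
 [269.39684655 275.64506529]
 [233.04837176 252.21321658]]
[[288.47927402 389.49271434]
 [284.91998948 238.18446433]
 [213.05982971 239.08220466]
 [213.0954355  203.55957442]]
```

View pics/sc1.png

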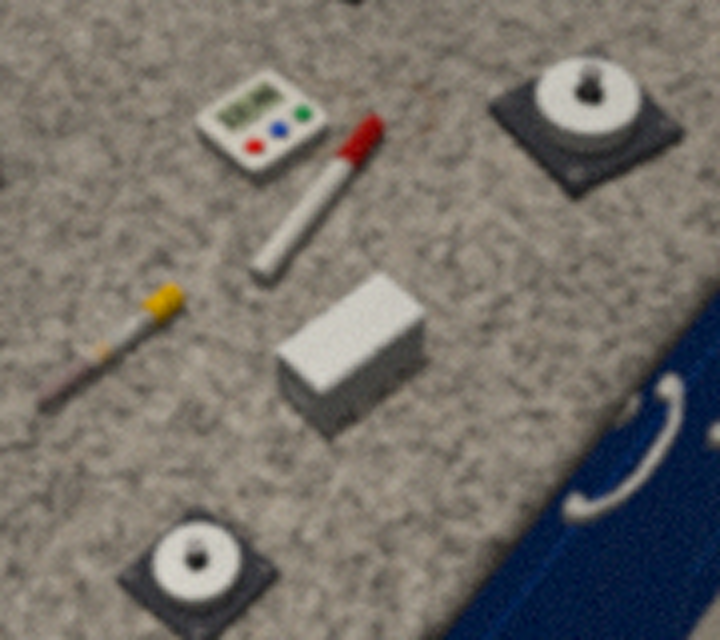

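View pics/tc1.png

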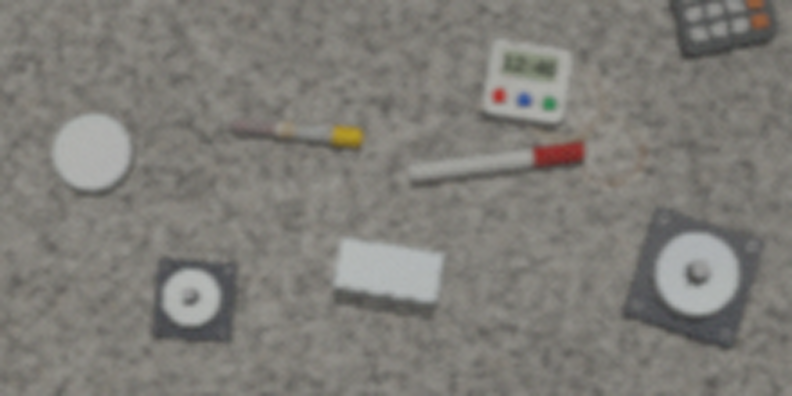

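```bash
python3 -c "
from h import *
f=cam('scene0')[3][210:265,220:275]; f=cv2.resize(f,None,fx=10,fy=10,interpolation=cv2.INTER_CUBIC); 
cv2.imwrite('pics/ins_g.png',np.hstack([f,np.clip(f.astype(float)*2.2,0,255).astype('uint8')])[:, :1100][:, ::1] if 0 else np.clip(f.astype(float)*2.0-40,0,255).astype('uint8'))
crop('top0',205,185,50,40,12,'ins_t.png'); crop('top0',290,180,50,50,11,'chk_t.png'); crop('scene0',275,155,60,50,11,'chk_s.png')
"
```

```text
(no output)
```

View pics/ins_g.png

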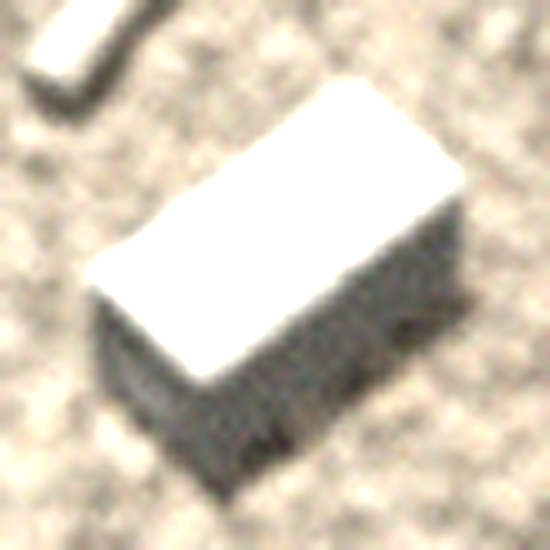

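View pics/ins_t.png

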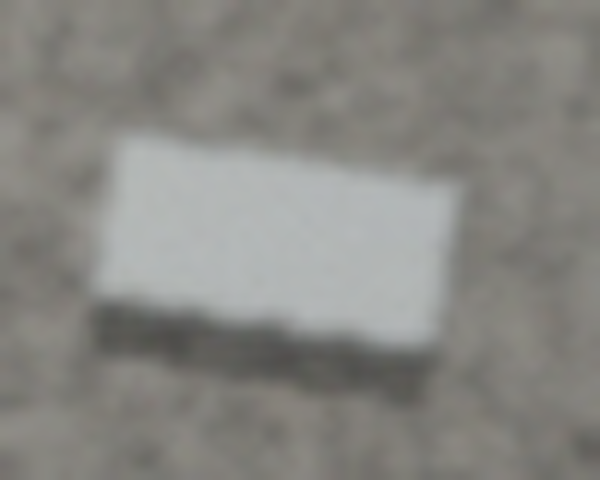

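View pics/chk_t.png

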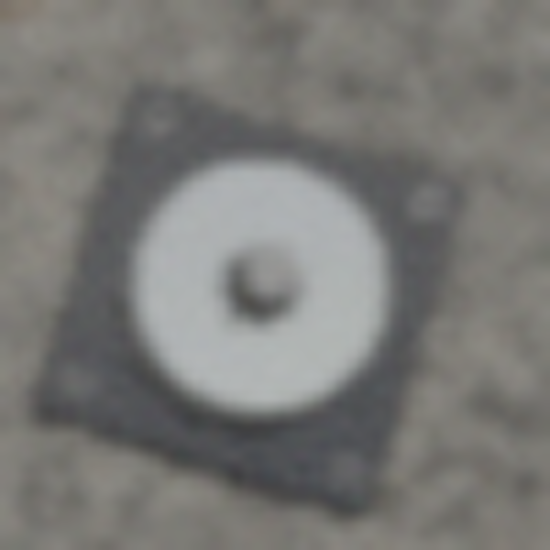

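View pics/chk_s.png

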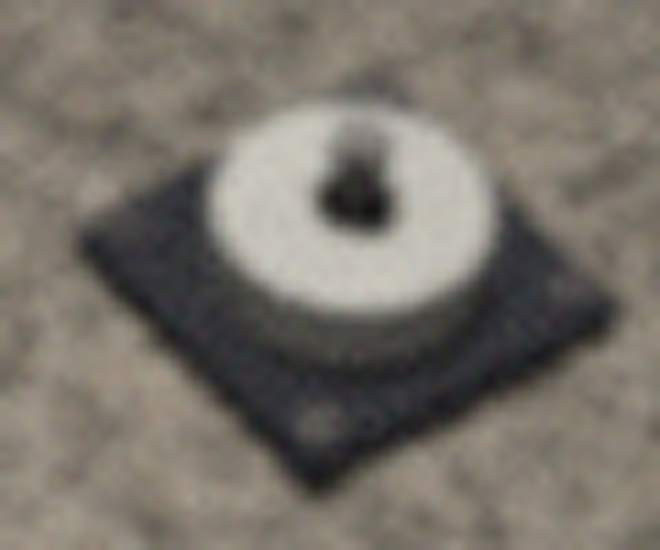

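```bash
python3 -c "
from h import *
T,S=cam('top0'),cam('scene0')
t=lambda x,y,x0,y0,k:(x0+(x+.5)/k-.5,y0+(y+.5)/k-.5)
tp=[t(*p,205,185,12) for p in[(118,133),(464,185),(440,348),(95,300)]]
sp=[t(*p,220,210,10) for p in[(88,275),(350,73),(465,180),(205,384)]]
Q=np.array([tri([T,S],[a,b])[0] for a,b in zip(tp,sp)]); print(Q,[tri([T,S],[a,b])[1] for a,b in zip(tp,sp)])
print(Q.mean(0), np.linalg.norm(Q-np.roll(Q,-1,0),axis=1))
Z=np.array([onz(T,a,.04) for a in tp]);print('top z=.04',Z.mean(0),Z);d=(Z[0]+Z[3]-Z[1]-Z[2]);print(np.degrees(np.arctan2(d[0],d[1])),np.linalg.norm(d)/2)
Z=np.array([onz(S,a,.04) for a in sp]);print('scene',Z.mean(0));d=(Z[0]+Z[3]-Z[1]-Z[2]);print(np.degrees(np.arctan2(d[0],d[1])),np.linalg.norm(d)/2)
a,b=t(261,286,290,180,11),t(352,207,275,155,11)
print('body',tri([T,S],[a,b]),onz(T,a,.03),onz(S,b,.03))
a,b=t(268,266,290,180,11),t(360,128,275,155,11)
print('pl',tri([T,S],[a,b]),onz(T,a,.052),onz(S,b,.052))
pc=[t(*p,290,180,11) for p in[(125,90),(462,182),(360,515),(35,415)]]
Z=np.array([onz(T,a,.01) for a in pc]);print(Z.mean(0),np.linalg.norm(Z-np.roll(Z,-1,0),axis=1))
for n,p in dict(dish=(145,172),tubecap=(221,169),tubeend=(185,166),mk0=(234,178),mk1=(282,172),timer=(266,153)).items(): print(n,onz(T,p,.01))
"
```

```text
[[0.51659843 0.19347922 0.03699636]
 [0.50365553 0.11445454 0.03744336]
 [0.46686489 0.12040757 0.033114  ]
 [0.4789611  0.19916779 0.03452185]] [array([0.00033678]), array([0.00065529]), array([0.000803]), array([0.00116516])]
[0.49151999 0.15687728 0.03551889] [0.08007883 0.03751977 0.07969613 0.03814514]
top z=.04 [0.4903983  0.15641588 0.04      ] [[0.51587447 0.19312507 0.04      ]
 [0.50282389 0.11420496 0.04      ]
 [0.46544773 0.11999931 0.04      ]
 [0.4774471  0.19833418 0.04      ]]
9.050892295470744 0.07961883225124604
scene [0.49008192 0.15958726 0.04      ]
9.192545949181628 0.07925942700052009
body (array([ 0.48727468, -0.07843005,  0.02601827]), array([0.00051167])) [ 0.4863602  -0.07806001  0.03      ] [ 0.48590082 -0.07504533  0.03      ]
pl (array([ 0.48774508, -0.07713909,  0.05290638]), array([0.00036043])) [ 0.48811787 -0.07716106  0.052     ] [ 0.48790404 -0.07798382  0.052     ]
[ 0.48582892 -0.07653753  0.01      ] [0.0885999  0.08950762 0.08534089 0.08692943]
dish [0.5913008  0.39204349 0.01      ]
tubecap [0.59710853 0.17686945 0.01      ]
tubeend [0.60717902 0.27893256 0.01      ]
mk0 [0.57063331 0.1402301  0.01      ]
mk1 [0.58612564 0.00450069 0.01      ]
timer [0.64197325 0.04874599 0.01      ]
```

```bash
cat > o.py <<'E'
import itertools,numpy as np
from scipy.spatial.transform import Rotation as R
q=np.array([ 1.32076823,  0.68992276, -0.1945347 ,  1.5662407 ,  0.15728965,0.90250216, -0.21511549])
T=R.from_quat([ 9.89942088e-01,  1.41470683e-01, -1.70070154e-04, -8.23757013e-04])
for s in itertools.product([1,-1],repeat=7):
    if s[1]<0: continue
    for a in range(4):
      for b in range(4):
        e=R.from_euler('ZYZYZYZ',np.array(s)*q+[a*np.pi/2,0,0,0,0,0,b*np.pi/2])
        d=(e.inv()*T).magnitude()
        if d<.03: print(s,a,b,d)
E
python3 o.py
```

```text
Traceback (most recent call last):
  File "o.py", line 9, in <module>
    e=R.from_euler('ZYZYZYZ',np.array(s)*q+[a*np.pi/2,0,0,0,0,0,b*np.pi/2])
  File "scipy/spatial/transform/_rotation.pyx", line 1413, in scipy.spatial.transform._rotation.Rotation.from_euler
ValueError: Expected axis specification to be a non-empty string of upto 3 characters, got ZYZYZYZ
```

```bash
sed -i "s/e=R.from_euler.*/v=np.array(s)*q+[a*np.pi\/2,0,0,0,0,0,b*np.pi\/2]; e=R.from_euler('ZYZ',v[:3])*R.from_euler('YZY',v[3:6])*R.from_euler('Z',v[6])/" o.py; python3 o.py
```

```text
(-1, 1, -1, 1, -1, 1, -1) 0 1 2.504902710778631e-09
(-1, 1, -1, 1, -1, 1, -1) 1 2 0.0023790732421554834
(-1, 1, -1, 1, -1, 1, -1) 2 3 0.0033645200852571995
(-1, 1, -1, 1, -1, 1, -1) 3 0 0.002379076412759403
```

move_arm:
  turn:
    - [0, 0, 0]
    - [0, 0, 0]
    - [0, 0, 0]
    - [0, 0, 0]
    - [0, 0, 0]
    - [0, 0, 0]
    - [0, 0, 0]
    - [0, 0, 0]
    - [0, 0, 0]
    - [0, 0, 0]
  dp:
    - [0.47, -0.53, -0.04]
    - [0.47, -0.53, -0.04]
    - [0.47, -0.53, -0.04]
    - [0.47, -0.53, -0.04]
    - [0.47, -0.53, -0.04]
    - [0.47, -0.53, -0.04]
    - [0.47, -0.53, -0.04]
    - [0.47, -0.53, -0.04]
    - [0.47, -0.53, -0.04]
    - [0.47, -0.53, -0.04]
  jaw: [-1, -1, -1, -1, -1, -1, -1, -1, -1, -1]

```text
clock: 0.93
tool_pos: [0.2508, -0.4389, 0.2485]
eef_rot: [0.99, 0.141, -0.0, -0.0]
contact_force: [0.5, -0.2, 0.3]
opening: 0.999
```

```bash
cat > log.py <<'E'
from plant import r
import json
s=r.get_state(); 
open('log.jsonl','a').write(json.dumps({k:(v.tolist() if hasattr(v,'tolist') else v) for k,v in s.items()})+'\n')
print(s['clock'],s['q'].round(3),s['tool_pos'].round(4),s['eef_rot'].round(4),s['contact_force'].round(2),s['opening'])
E
python3 log.py
```

```text
0.9333 [ 1.085  0.522 -0.192  1.908  0.144  0.725 -0.478] [ 0.2508 -0.4389  0.2485] [ 9.900e-01  1.414e-01 -2.000e-04 -3.000e-04] [ 0.45 -0.2   0.27] 0.9994681258478522
```

move_arm:
  turn:
    - [0, 0, 0]
    - [0, 0, 0]
    - [0, 0, 0]
    - [0, 0, 0]
    - [0, 0, 0]
    - [0, 0, 0]
    - [0, 0, 0]
    - [0, 0, 0]
    - [0, 0, 0]
    - [0, 0, 0]
  dp:
    - [0.47, -0.53, -0.04]
    - [0.47, -0.53, -0.04]
    - [0.47, -0.53, -0.04]
    - [0.47, -0.53, -0.04]
    - [0.47, -0.53, -0.04]
    - [0.47, -0.53, -0.04]
    - [0.47, -0.53, -0.04]
    - [0.47, -0.53, -0.04]
    - [0.47, -0.53, -0.04]
    - [0.47, -0.53, -0.04]
  jaw: [-1, -1, -1, -1, -1, -1, -1, -1, -1, -1]

```text
clock: 1.77
tool_pos: [0.3265, -0.2789, 0.2586]
eef_rot: [0.99, 0.141, -0.0, -0.0]
contact_force: [0.7, -0.4, 0.1]
opening: 1.001
```

```bash
python3 log.py
```

```text
1.7667 [ 0.732  0.413 -0.191  2.097  0.128  0.642 -0.832] [ 0.3265 -0.2789  0.2586] [ 9.899e-01  1.414e-01 -2.000e-04 -1.000e-04] [ 0.75 -0.45  0.05] 1.000518291087964
```

move_arm:
  turn:
    - [0, 0, 0]
    - [0, 0, 0]
    - [0, 0, 0]
    - [0, 0, 0]
    - [0, 0, 0]
    - [0, 0, 0]
    - [0, 0, 0]
    - [0, 0, 0]
    - [0, 0, 0]
    - [0, 0, 0]
  dp:
    - [0.47, -0.53, -0.04]
    - [0.47, -0.53, -0.04]
    - [0.47, -0.53, -0.04]
    - [0.47, -0.53, -0.04]
    - [0.47, -0.53, -0.04]
    - [0.47, -0.53, -0.04]
    - [0.47, -0.53, -0.04]
    - [0.47, -0.53, -0.04]
    - [0.47, -0.53, -0.04]
    - [0.47, -0.53, -0.04]
  jaw: [-1, -1, -1, -1, -1, -1, -1, -1, -1, -1]

```text
clock: 2.6
tool_pos: [0.4022, -0.1188, 0.2686]
eef_rot: [0.99, 0.141, -0.0, -0.0]
contact_force: [0.7, -0.6, -0.2]
opening: 0.998
```

```bash
python3 log.py
```

```text
2.6 [ 0.315  0.384 -0.194  2.108  0.118  0.66  -1.246] [ 0.4022 -0.1188  0.2686] [ 9.899e-01  1.415e-01 -3.000e-04 -0.000e+00] [ 0.69 -0.64 -0.22] 0.9980544001551466
```

```bash
cat > fk.py <<'E'
import numpy as np,json
from scipy.spatial.transform import Rotation as R
def rots(q):
    v=np.array([-1,1,-1,1,-1,1,-1])*q; v[6]+=np.pi/2; out=[np.eye(3)]
    for i,a in enumerate('ZYZYZYZ'): out.append(out[-1]@R.from_euler(a,v[i]).as_matrix())
    return out
E
python3 - <<'E'
from fk import *
L=[json.loads(l) for l in open('log.jsonl')]
L.append(dict(q=[ 1.32076823,  0.68992276, -0.1945347 ,  1.5662407 ,  0.15728965,0.90250216, -0.21511549],tool_pos=[ 0.17482759, -0.59945219,  0.23797629]))
def fit(cols):
    A=np.vstack([np.column_stack([rots(np.array(l['q']))[i][:,a] for i,a in cols]) for l in L]); b=np.hstack([l['tool_pos'] for l in L])
    x,*_=np.linalg.lstsq(A,b,rcond=None); print(cols,x.round(4),np.abs(A@x-b).max(),np.linalg.cond(A))
fit([(0,2),(2,2),(4,2),(6,2)])
fit([(0,2),(2,2),(4,2),(6,2),(6,0)])
fit([(0,2),(2,2),(4,2),(6,2),(3,0),(4,0)])
fit([(0,2),(2,2),(4,2),(6,2),(3,0),(4,0),(6,0)])
E
```

```text
[(0, 2), (2, 2), (4, 2), (6, 2)] [23.7142  0.7776  0.218  23.9761] 0.0354690087935208 7346.746651366996
[(0, 2), (2, 2), (4, 2), (6, 2), (6, 0)] [109.3816   0.948    0.5983 109.5105   0.2616] 0.020236215632687016 11628.794106414247
[(0, 2), (2, 2), (4, 2), (6, 2), (3, 0), (4, 0)] [ 1.8781  0.7552  0.1632  2.326  -0.1127 -0.1704] 0.01267903379081202 22934.70416592167
[(0, 2), (2, 2), (4, 2), (6, 2), (3, 0), (4, 0), (6, 0)] [-9.4001  0.665   0.4337 -9.3405  0.1387 -0.1825  0.3768] 0.005573718389289439 23161.11360685683
```

move_arm:
  turn:
    - [0, 0, 0]
    - [0, 0, 0]
    - [0, 0, 0]
    - [0, 0, 0]
    - [0, 0, 0]
    - [0, 0, 0]
    - [0, 0, 0]
    - [0, 0, 0]
    - [0, 0, 0]
    - [0, 0, 0]
  dp:
    - [0.65, -0.96, 0]
    - [0.65, -0.96, 0]
    - [0.65, -0.96, 0]
    - [0.65, -0.96, 0]
    - [0.65, -0.96, 0]
    - [0.65, -0.96, 0]
    - [0.65, -0.96, 0]
    - [0.65, -0.96, 0]
    - [0.65, -0.96, 0]
    - [0.65, -0.96, 0]
  jaw: [-1, -1, -1, -1, -1, -1, -1, -1, -1, -1]

```text
clock: 3.43
tool_pos: [0.4909, 0.1575, 0.2684]
eef_rot: [0.99, 0.142, -0.0, 0.0]
contact_force: [0.0, -1.1, 0.1]
opening: 0.995
```

```bash
python3 log.py
```

```text
3.4333 [-0.284  0.507 -0.18   1.855  0.123  0.791 -1.815] [0.4909 0.1575 0.2684] [ 9.899e-01  1.415e-01 -4.000e-04  2.000e-04] [ 0.02 -1.1   0.13] 0.9945266765166051
```

move_arm:
  turn:
    - [0, 0, -0.018]
    - [0, 0, -0.018]
    - [0, 0, -0.018]
    - [0, 0, -0.018]
    - [0, 0, -0.018]
    - [0, 0, -0.018]
    - [0, 0, -0.018]
    - [0, 0, -0.018]
    - [0, 0, -0.018]
    - [0, 0, -0.018]
  dp:
    - [0, 0, 0]
    - [0, 0, 0]
    - [0, 0, 0]
    - [0, 0, 0]
    - [0, 0, 0]
    - [0, 0, 0]
    - [0, 0, 0]
    - [0, 0, 0]
    - [0, 0, 0]
    - [0, 0, 0]
  jaw: [-1, -1, -1, -1, -1, -1, -1, -1, -1, -1]

```text
clock: 4.27
tool_pos: [0.4906, 0.156, 0.2684]
eef_rot: [0.758, 0.652, -0.0, -0.0]
contact_force: [-0.3, 0.9, 0.6]
opening: 1.001
```

```bash
python3 log.py
```

```text
4.2667 [-0.072  0.54  -0.513  1.846  0.344  0.845 -0.907] [0.4906 0.156  0.2684] [ 7.583e-01  6.519e-01 -4.000e-04 -1.000e-04] [-0.27  0.93  0.57] 1.0008772637244203
```

move_arm:
  turn:
    - [0, 0.016, 0]
    - [0, 0.016, 0]
    - [0, 0.016, 0]
    - [0, 0.016, 0]
    - [0, 0.016, 0]
    - [0, 0, 0]
  dp:
    - [0, 0, 0]
    - [0, 0, 0]
    - [0, 0, 0]
    - [0, 0, 0]
    - [0, 0, 0]
    - [0, 0, 0]
  jaw: [-1, -1, -1, -1, -1, -1]

```text
clock: 4.77
tool_pos: [0.4906, 0.1492, 0.2656]
eef_rot: [0.74, 0.625, 0.188, -0.163]
contact_force: [0.1, -1.4, -1.2]
opening: 0.997
```

```bash
python3 log.py
```

```text
4.7667 [ 0.472  0.637 -0.898  2.023  0.062  0.467 -0.485] [0.4906 0.1492 0.2656] [ 0.7403  0.6246  0.1877 -0.1629] [ 0.11 -1.42 -1.19] 0.9973740045428775
```

```bash
cat > fit.py <<'E'
from fk import *
import sys,itertools
L=[json.loads(l) for l in open('log.jsonl')]
L.append(dict(q=[ 1.32076823,  0.68992276, -0.1945347 ,  1.5662407 ,  0.15728965,0.90250216, -0.21511549],tool_pos=[ 0.17482759, -0.59945219,  0.23797629]))
def fit(cols,p=1):
    A=np.vstack([np.column_stack([rots(np.array(l['q']))[i][:,a] for i,a in cols]) for l in L]); b=np.hstack([l['tool_pos'] for l in L])
    x,*_=np.linalg.lstsq(A,b,rcond=None); e=np.abs(A@x-b).max()
    if p: print(cols,x.round(4),e,np.linalg.cond(A))
    return e,x
B=[(0,2),(2,2),(4,2),(6,2)]
fit(B)
X=[(1,0),(2,1),(2,0),(3,0),(4,0),(4,1),(5,0),(6,1),(6,0)]
res=[]
for n in(1,2,3,4):
    for c in itertools.combinations(X,n): res.append((fit(B+list(c),0)[0],n,c))
    for e in sorted([r for r in res if r[1]==n])[:4]: print(e, fit(B+list(e[2]),0)[1].round(4))
E
python3 fit.py
```

```text
[(0, 2), (2, 2), (4, 2), (6, 2)] [0.249  0.6931 0.2436 0.4183] 0.03231544952477351 17.080323630254902
(np.float64(0.006956423215080831), 1, ((4, 1),)) [ 0.3535  0.5494  0.3474  0.3153 -0.0467]
(np.float64(0.0076288239670854185), 1, ((6, 1),)) [ 0.3485  0.557   0.3341  0.3316 -0.0445]
(np.float64(0.008442877891422895), 1, ((2, 1),)) [ 0.3315  0.5907  0.3345  0.3463 -0.042 ]
(np.float64(0.022812180540431173), 1, ((1, 0),)) [0.3697 0.5641 0.2207 0.4449 0.0809]
(np.float64(4.671837447023375e-05), 2, ((2, 1), (4, 1))) [ 0.3469  0.5633  0.3449  0.3259 -0.0188 -0.0273]
(np.float64(0.0031282499340823944), 2, ((2, 1), (6, 1))) [ 0.3435  0.5693  0.3379  0.3359 -0.022  -0.023 ]
(np.float64(0.005668870232760581), 2, ((4, 1), (5, 0))) [ 0.3566  0.5545  0.3574  0.3072 -0.0461  0.0125]
(np.float64(0.0057475134808230854), 2, ((4, 0), (4, 1))) [ 0.3573  0.556   0.3546  0.3121  0.0109 -0.0476]
(np.float64(2.4211189719736126e-09), 3, ((2, 1), (4, 1), (6, 1))) [ 3.469e-01  5.634e-01  3.448e-01  3.261e-01 -1.880e-02 -2.690e-02
 -4.000e-04]
(np.float64(4.211202436094075e-05), 3, ((2, 1), (4, 1), (6, 0))) 
[... 285 characters left out ...]
4  0.3449  0.3259 -0.0188 -0.     -0.0273]
(np.float64(1.923462888964167e-09), 4, ((1, 0), (2, 1), (4, 1), (6, 1))) [ 3.469e-01  5.634e-01  3.448e-01  3.261e-01  0.000e+00 -1.880e-02
 -2.690e-02 -4.000e-04]
(np.float64(1.9901784387155175e-09), 4, ((2, 1), (2, 0), (4, 1), (6, 1))) [ 3.469e-01  5.634e-01  3.448e-01  3.261e-01 -1.880e-02  0.000e+00
 -2.690e-02 -4.000e-04]
(np.float64(2.0131469824491433e-09), 4, ((2, 1), (4, 0), (4, 1), (6, 1))) [ 3.469e-01  5.634e-01  3.448e-01  3.261e-01 -1.880e-02 -0.000e+00
 -2.690e-02 -4.000e-04]
(np.float64(2.042396807233615e-09), 4, ((2, 1), (4, 1), (5, 0), (6, 1))) [ 3.469e-01  5.634e-01  3.448e-01  3.261e-01 -1.880e-02 -2.690e-02
 -0.000e+00 -4.000e-04]
```

```bash
cat >> fk.py <<'E'
C=[((0,2),.3469),((2,2),.5634),((4,2),.3448),((6,2),.3261),((2,1),-.0188),((4,1),-.0269),((6,1),-.0004)]
def fk(q):
    M=rots(q); return sum(M[i][:,a]*v for (i,a),v in C),M[7]
def pts(q):
    M=rots(q); p0=np.array([0,0,.3469]); e=p0+M[2][:,2]*.5634-M[2][:,1]*.0188; w=e+M[4][:,2]*.3448-M[4][:,1]*.0269
    return e,w
lo=np.array([-3.01,-.46,-1.47,.13,-1,.04,-2.66]);hi=np.array([3.01,2.08,1.51,2.56,4.14,2.09,2.66])
from scipy.optimize import least_squares
def ik(p,M,q0,reg=.02,m=.05):
    def f(q):
        a,b=fk(q); return np.r_[(a-p)*20,R.from_matrix(b@M.T).as_rotvec()*5,reg*(q-q0)]
    s=least_squares(f,np.clip(q0,lo+m+.01,hi-m-.01),bounds=(lo+m,hi-m)); a,b=fk(s.x)
    return s.x,np.linalg.norm(a-p),R.from_matrix(b@M.T).magnitude()
Zv=np.array([0,0,1.])
def frame(z,y): x=np.cross(y,z); return np.column_stack([x,y,z])
E
cat > plan.py <<'E'
from fk import *
a9=np.radians(9.1); u=np.array([np.sin(a9),np.cos(a9),0])
jaw=np.array([np.cos(a9),-np.sin(a9),0])
L=[json.loads(l) for l in open('log.jsonl')]; qn=np.array(L[-1]['q'])
for th in(25,35,45):
  t=np.radians(th)
  for sg in(1,-1):
    h=sg*u; z=np.sin(t)*h-np.cos(t)*Zv; Mg=frame(z,jaw); g=np.array([.4905,.158,.025])
    qg,e1,e2=ik(g+z*.0187,Mg,qn); print('th',th,'h',sg,'grasp',qg.round(2),round(e1,4),round(e2,3))
    # relation: insert axis up vec in tool frame: -h
    up=Mg.T@(-h)
    out=[]
    for yaw in range(-180,180,15):
        f=np.array([np.cos(np.radians(yaw)),np.sin(np.radians(yaw)),0])
        zz=np.cos(t)*f*1-np.sin(t)*Zv   # depress = th
        # need M up = Z, M ez = zz
        yv=np.cross(up,[0,0,1]);  # tool-frame jaw
        A=np.column_stack([up,[0,0,1.],np.cross(up,[0,0,1.])]); B=np.column_stack([Zv,zz,np.cross(Zv,zz)]); M=B@np.linalg.inv(A)
        best=None
        for q0 in (qn,qg,np.array([0,.5,0,1.8,1.5,1,0]),np.array([0,.9,0,1.,0,1.6,1.5]),np.array([0,.9,0,1.,0,1.6,-1.5]),np.array([-.5,.9,1,1.5,1.,1.6,-1.5])):
            q,e1,e2=ik(np.array([.487,-.077,.078])+zz*.0187,M,q0)
            c=e1*50+e2*5
            if best is None or c<best[0]: best=(c,q,e1,e2)
        if best[2]<.003 and best[3]<.03: print('   yaw',yaw,best[1].round(2),'w',pts(best[1])[1].round(2),round(best[2],4),round(best[3],3))
E
python3 plan.py
```

```text
th 25 h 1 grasp [ 0.46  1.31 -1.14  2.13  1.7   0.64 -1.85] 0.0 0.0
   yaw -180 [ 0.03  1.34  0.03  1.11  0.02  1.82 -1.52] w [ 0.77 -0.08  0.21] 0.0 0.0
   yaw -165 [-0.07  1.33  0.03  1.17  0.17  1.76 -1.42] w [ 0.76 -0.    0.21] 0.0 0.0
   yaw -150 [-0.16  1.3   0.03  1.27  0.32  1.66 -1.35] w [0.73 0.06 0.21] 0.0 0.0
   yaw -135 [-0.25  1.27  0.01  1.41  0.48  1.54 -1.33] w [0.68 0.12 0.21] 0.0 0.0
   yaw -120 [-0.45  1.26  0.23  1.58  0.5   1.28 -1.19] w [0.63 0.16 0.21] 0.0 0.0
   yaw -105 [-0.54  1.23  0.23  1.76  0.7   1.1  -1.28] w [0.56 0.19 0.21] 0.0 0.0
   yaw -90 [-0.63  1.23  0.24  1.95  0.97  0.93 -1.45] w [0.49 0.2  0.21] 0.0 0.0
   yaw -75 [-0.19  1.27 -0.54  2.13  1.46  1.63 -1.83] w [0.41 0.19 0.21] 0.0 0.0
   yaw -60 [-0.23  1.31 -0.52  2.33  1.67  1.68 -1.96] w [0.35 0.16 0.21] 0.0 0.0
   yaw -45 [-0.11  1.45 -0.68  2.51  1.84  2.04 -1.98] w [0.29 0.12 0.21] 0.0014 0.006
   yaw 30 [ 1.24  1.65 -1.12  2.47  3.13  0.75  0.16] w [ 0.25 -0.22  0.21] 0.0 0.0
   yaw 45 [ 1.33  1.61 -1.18  2.27  2.67  0.26  0.69] w [ 0.29 -0.27  0.21] 0.0 0.0
   yaw 60 [ 1.32  1.61 -1.2
[... 8700 characters left out ...]
33 -0.23  0.3 ] 0.0 0.0
   yaw 60 [ 1.06  1.22 -0.94  2.15  1.13  0.09 -1.06] w [ 0.38 -0.26  0.3 ] 0.0 0.0
   yaw 75 [ 1.03  1.22 -0.94  1.99  0.28  0.38 -0.05] w [ 0.43 -0.29  0.3 ] 0.0 0.0
   yaw 90 [ 1.    1.28 -1.03  1.83  0.38  0.7   0.02] w [ 0.49 -0.29  0.3 ] 0.0 0.0
   yaw 105 [ 0.9   1.27 -0.97  1.69  0.31  0.93  0.26] w [ 0.54 -0.29  0.3 ] 0.0 0.0
   yaw 120 [ 0.33  1.09  0.04  1.6  -0.55  1.17  1.29] w [ 0.6  -0.26  0.3 ] 0.0 0.0
   yaw 135 [ 0.26  1.12  0.03  1.5  -0.39  1.27  1.33] w [ 0.64 -0.23  0.3 ] 0.0 0.0
   yaw 150 [ 0.2   1.14  0.01  1.43 -0.24  1.34  1.4 ] w [ 0.68 -0.19  0.3 ] 0.0 0.0
   yaw 165 [ 0.13  1.14 -0.01  1.4  -0.09  1.38  1.48] w [ 0.7  -0.13  0.3 ] 0.0 0.0
```

move_arm:
  turn:
    - [0, 0, 0]
    - [0, 0, 0]
  dp:
    - [0, 0, 0]
    - [0, 0, 0]
  jaw: [-0.4, -0.4]

```text
clock: 4.93
tool_pos: [0.491, 0.1572, 0.269]
eef_rot: [0.736, 0.63, 0.189, -0.161]
contact_force: [0.3, 0.2, -0.5]
opening: 0.874
```

```bash
cat > mv.py <<'E'
from fk import *
def rows(p0,M0,p1,M1,n,nd=3):
    """n rows of (turn,dp) rounded, returns text and end-pose error"""
    w=R.from_matrix(M0.T@M1).as_rotvec()/n
    tw=np.round(w/(2*np.pi),4); p=np.array(p0,float);M=M0.copy();T=[];D=[]
    for k in range(n):
        # position goes to straight-line waypoint
        d=M.T@(p0+(p1-p0)*(k+1)/n-p); dd=np.round(d/.025,2)
        p=p+M@(dd*.025); M=M@R.from_rotvec(tw*2*np.pi).as_matrix()
        T.append(tw.tolist());D.append(dd.tolist())
    print('deg/row',np.degrees(np.linalg.norm(w)),'mm/row',1000*np.linalg.norm(p1-p0)/n)
    for i in range(0,n,10): print('turn',T[i:i+10]);print('dp',D[i:i+10])
    print('end',p.round(4),'err',(p-p1).round(4),np.degrees(R.from_matrix(M.T@M1).magnitude()))
def cur():
    from plant import r
    s=r.get_state(); return s['tool_pos'],R.from_quat(s['eef_rot']).as_matrix(),s
a9=np.radians(9.1); u=np.array([np.sin(a9),np.cos(a9),0]); jaw=np.array([np.cos(a9),-np.sin(a9),0])
def grasp(th,sg,zc=.025,c=(.4905,.158)):
    t=np.radians(th); z=np.sin(t)*sg*u-np.cos(t)*Zv; M=frame(z,jaw); return np.array([*c,zc])+z*.0187,M
E
python3 log.py; python3 - <<'E'
from mv import *
p,M,s=cur(); pg,Mg=grasp(20,1); pre=pg-Mg[:,2]*.09; print(p,pre,pg)
rows(p,M,pre,Mg,6)
E
```

```text
4.9333 [ 0.456  0.631 -0.899  2.017  0.064  0.469 -0.489] [0.491  0.1572 0.269 ] [ 0.7358  0.63    0.1887 -0.1613] [ 0.28  0.21 -0.49] 0.8743492673457217
[0.49098692 0.15719077 0.26904854] [0.48664315 0.13392089 0.09200008] [0.49151154 0.16431528 0.00742775]
deg/row 1.457823275427039 mm/row 29.770656490993165
turn [[-0.0, -0.004, 0.0001], [-0.0, -0.004, 0.0001], [-0.0, -0.004, 0.0001], [-0.0, -0.004, 0.0001], [-0.0, -0.004, 0.0001], [-0.0, -0.004, 0.0001]]
dp [[-0.71, -0.01, 0.96], [-0.68, 0.0, 0.98], [-0.65, -0.0, 0.99], [-0.64, -0.01, 1.01], [-0.6, -0.0, 1.02], [-0.58, -0.0, 1.04]]
end [0.4868 0.1339 0.0921] err [0.0001 0.     0.0001] 0.13013276079578961
```

move_arm:
  turn:
    - [0, -0.0024, 0]
    - [0, -0.0024, 0]
    - [0, -0.0024, 0]
    - [0, -0.0024, 0]
    - [0, -0.0024, 0]
    - [0, -0.0024, 0]
    - [0, -0.0024, 0]
    - [0, -0.0024, 0]
    - [0, -0.0024, 0]
    - [0, -0.0024, 0]
  dp:
    - [-0.39, 0, 0.6]
    - [-0.39, 0, 0.6]
    - [-0.39, 0, 0.6]
    - [-0.39, 0, 0.6]
    - [-0.39, 0, 0.6]
    - [-0.39, 0, 0.6]
    - [-0.39, 0, 0.6]
    - [-0.39, 0, 0.6]
    - [-0.39, 0, 0.6]
    - [-0.39, 0, 0.6]
  jaw: [-0.4, -0.4, -0.4, -0.4, -0.4, -0.4, -0.4, -0.4, -0.4, -0.4]

```text
clock: 5.77
tool_pos: [0.4877, 0.1344, 0.0921]
eef_rot: [0.746, 0.642, 0.133, -0.112]
contact_force: [-1.1, -0.7, -0.1]
opening: 0.699
```

move_arm:
  turn:
    - [0, 0, 0]
    - [0, 0, 0]
  dp:
    - [0, 0, 0]
    - [0, 0, 0]
  jaw: [-0.4, -0.4]

```text
clock: 5.93
tool_pos: [0.487, 0.1339, 0.0923]
eef_rot: [0.747, 0.642, 0.133, -0.114]
contact_force: [0.6, -0.1, 0.8]
opening: 0.699
```

```bash
python3 log.py; python3 - <<'E'
from mv import *
from plant import r
import cv2
p,M,s=cur(); pg,Mg=grasp(20,1,.027)
rows(p,M,pg,Mg,10)
for n in('scene','top'):
    s=r.snapshot(n); np.savez(n+'1.npz',**s)
from h import crop
crop('scene1',190,170,130,110,6,'s1.png');crop('top1',180,160,100,70,7,'t1.png')
E
```

```text
5.9333 [ 0.152  0.84  -0.491  2.14   0.239  0.111 -0.556] [0.487  0.1339 0.0923] [ 0.7467  0.6418  0.1329 -0.1135] [ 0.6  -0.11  0.81] 0.6993518662621864
deg/row 0.04683696772562615 mm/row 8.837496449470684
turn [[-0.0, -0.0, 0.0001], [-0.0, -0.0, 0.0001], [-0.0, -0.0, 0.0001], [-0.0, -0.0, 0.0001], [-0.0, -0.0, 0.0001], [-0.0, -0.0, 0.0001], [-0.0, -0.0, 0.0001], [-0.0, -0.0, 0.0001], [-0.0, -0.0, 0.0001], [-0.0, -0.0, 0.0001]]
dp [[0.0, -0.0, 0.35], [0.0, -0.0, 0.36], [0.0, -0.0, 0.35], [0.0, -0.0, 0.35], [0.01, -0.0, 0.36], [-0.0, -0.01, 0.35], [-0.0, 0.0, 0.35], [-0.0, 0.0, 0.36], [0.0, 0.0, 0.35], [0.0, 0.0, 0.35]]
end [0.4915 0.1642 0.0095] err [-0.     -0.0001  0.0001] 0.1824467239153878
```

View pics/s1.png

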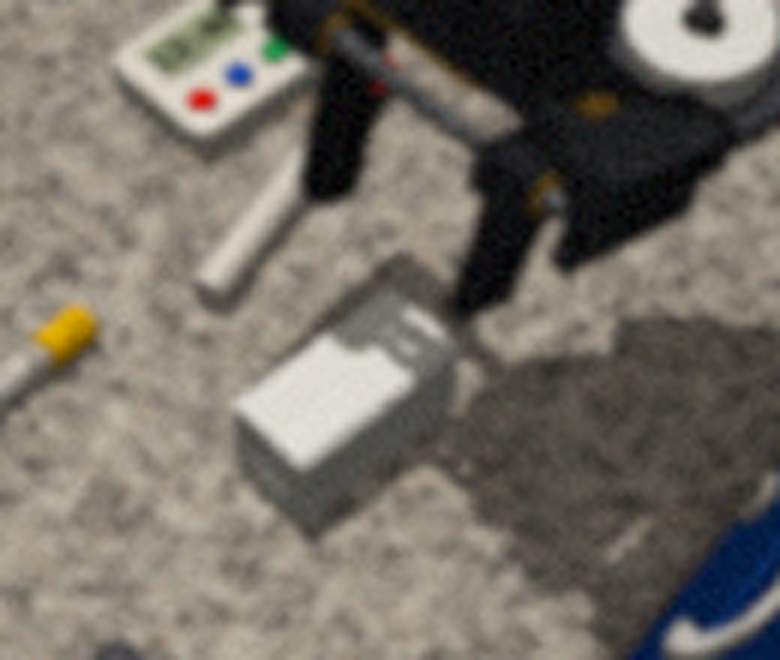

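View pics/t1.png

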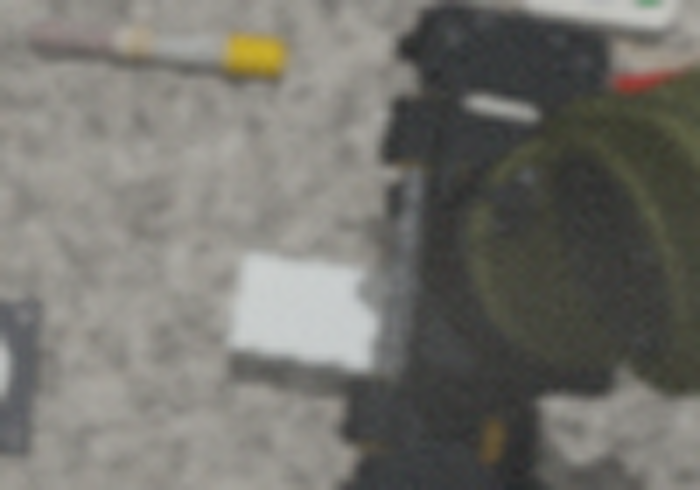

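move_arm:
  turn:
    - [0, 0, 0]
    - [0, 0, 0]
    - [0, 0, 0]
    - [0, 0, 0]
    - [0, 0, 0]
    - [0, 0, 0]
  dp:
    - [0, 0, 0.35]
    - [0, 0, 0.35]
    - [0, 0, 0.35]
    - [0, 0, 0.35]
    - [0, 0, 0.35]
    - [0, 0, 0]
  jaw: [-0.4, -0.4, -0.4, -0.4, -0.4, -0.4]

```text
clock: 6.53
tool_pos: [0.492, 0.1463, 0.0514]
eef_rot: [0.748, 0.641, 0.131, -0.116]
contact_force: [-0.0, -0.7, 0.7]
opening: 0.704
```

```bash
python3 log.py
```

```text
6.5333 [ 0.105  0.923 -0.453  2.126  0.523  0.042 -0.836] [0.492  0.1463 0.0514] [ 0.7476  0.6407  0.1305 -0.116 ] [-0.02 -0.71  0.71] 0.7040041958346321
```

```bash
python3 - <<'E'
from mv import *
p,M,s=cur(); 
for th in(5,10,15):
    for q0 in (s['q'],np.array([ 0.1,.54,-.513,1.846,.344,.5,-.9])):
        pg,Mg=grasp(th,1,.027); print(th,ik(pg,Mg,q0,reg=.01))
    # final
    up=Mg.T@(-u);t=np.radians(th)
    for yaw in(-99,-120):
        f=np.array([np.cos(np.radians(yaw)),np.sin(np.radians(yaw)),0]);zz=np.cos(t)*f-np.sin(t)*Zv
        A=np.column_stack([up,[0,0,1.],np.cross(up,[0,0,1.])]); B=np.column_stack([Zv,zz,np.cross(Zv,zz)]); Mf=B@np.linalg.inv(A)
        q=ik(np.array([.487,-.077,.078])+zz*.0187,Mf,s['q'],reg=.01); print('  final',yaw,q[0].round(2),q[1:],pts(q[0])[1])
pg,Mg=grasp(10,1,.027);pre=pg-Mg[:,2]*.05
rows(p,M,pre,Mg,5)
rows(pre,Mg,pg,Mg,5)
E
```

```text
5 (array([-0.26303837,  0.94813396, -0.15283112,  2.06097592,  0.46561542,
        0.10660544, -0.97112146]), np.float64(3.5059544933320274e-07), 4.504615077287427e-06)
5 (array([-0.26691976,  0.9479225 , -0.14645965,  2.0611405 ,  0.4228573 ,
        0.10403037, -0.92897465]), np.float64(9.347258375395381e-07), 8.040839165479171e-06)
  final -99 [-0.68  1.44  0.35  1.69  0.72  1.26 -1.3 ] (np.float64(7.777370914320349e-07), 7.212814657790656e-06) [0.53452425 0.22552883 0.104689  ]
  final -120 [-0.48  1.44  0.25  1.41  0.55  1.6  -1.21] (np.float64(1.5346298417315695e-06), 1.0109120910981632e-05) [0.63979432 0.18840082 0.1046537 ]
10 (array([-0.12969187,  0.96235754, -0.29330913,  2.08665824,  1.16055986,
        0.09      , -1.60609929]), np.float64(1.373132448960242e-05), 0.00012654047335789085)
10 (array([-0.12969898,  0.96235507, -0.29329659,  2.08664459,  1.16024776,
        0.09      , -1.60578845]), np.float64(1.5104788289074932e-05), 0.00013788370855340038)
  final -99 [-0.66  1.39  0.33  1.73  0.73  1.19 -1.31] (np.float64(6.896218463969365e-07), 6.8191091318883206e-06) [0.
[... 767 characters left out ...]
9.26045252743612e-06) [0.63515147 0.1803631  0.15743316]
deg/row 2.0243052977458813 mm/row 1.8572640549083999
turn [[-0.0002, -0.0056, 0.0001], [-0.0002, -0.0056, 0.0001], [-0.0002, -0.0056, 0.0001], [-0.0002, -0.0056, 0.0001], [-0.0002, -0.0056, 0.0001]]
dp [[0.06, -0.03, -0.03], [0.06, -0.02, -0.04], [0.06, -0.03, -0.03], [0.06, -0.03, -0.04], [0.06, -0.02, -0.04]]
end [0.4897 0.1527 0.0578] err [0.0001 0.0001 0.    ] 0.11138180852640839
deg/row 0.0 mm/row 10.0
turn [[0.0, 0.0, 0.0], [0.0, 0.0, 0.0], [0.0, 0.0, 0.0], [0.0, 0.0, 0.0], [0.0, 0.0, 0.0]]
dp [[-0.0, -0.0, 0.4], [-0.0, -0.0, 0.4], [0.0, 0.0, 0.4], [0.0, 0.0, 0.4], [0.0, 0.0, 0.4]]
end [0.491  0.1612 0.0086] err [-0. -0. -0.] 0.0
```

move_arm:
  turn:
    - [0, -0.0028, 0]
    - [0, -0.0028, 0]
    - [0, -0.0028, 0]
    - [0, -0.0028, 0]
    - [0, -0.0028, 0]
    - [0, 0, 0]
    - [0, 0, 0]
    - [0, 0, 0]
  dp:
    - [0, 0, 0]
    - [0, 0, 0]
    - [0, 0, 0]
    - [0, 0, 0]
    - [0, 0, 0]
    - [0, 0, 0]
    - [0, 0, 0]
    - [0, 0, 0]
  jaw: [-0.4, -0.4, -0.4, -0.4, -0.4, -0.4, -0.4, -0.4]

```text
clock: 7.2
tool_pos: [0.4921, 0.1455, 0.0529]
eef_rot: [0.753, 0.645, 0.098, -0.087]
contact_force: [-0.5, 0.0, -0.5]
opening: 0.7
```

```bash
python3 log.py; python3 - <<'E'
from mv import *
p,M,s=cur(); 
for th in(10,15):
    pg,Mg=grasp(th,1,.027); print(pg);rows(p,M,pg,Mg,10)
E
```

```text
7.2 [ 0.006  0.891 -0.375  2.109  0.491  0.093 -0.865] [0.4921 0.1455 0.0529] [ 0.7531  0.6448  0.0977 -0.087 ] [-0.52  0.02 -0.51] 0.6997971382538729
[0.49101357 0.16120635 0.0085841 ]
deg/row 0.5045280022508607 mm/row 4.707352387260908
turn [[-0.0001, -0.0014, 0.0001], [-0.0001, -0.0014, 0.0001], [-0.0001, -0.0014, 0.0001], [-0.0001, -0.0014, 0.0001], [-0.0001, -0.0014, 0.0001], [-0.0001, -0.0014, 0.0001], [-0.0001, -0.0014, 0.0001], [-0.0001, -0.0014, 0.0001], [-0.0001, -0.0014, 0.0001], [-0.0001, -0.0014, 0.0001]]
dp [[0.01, -0.01, 0.19], [0.02, -0.02, 0.18], [0.01, -0.01, 0.19], [0.02, -0.01, 0.19], [0.02, -0.02, 0.19], [0.02, -0.01, 0.18], [0.03, -0.01, 0.19], [0.02, -0.02, 0.18], [0.03, -0.01, 0.19], [0.03, -0.02, 0.19]]
end [0.4909 0.1613 0.0085] err [-0.0001  0.0001 -0.0001] 0.1493893769459967
[0.49126547 0.162779   0.00893719]
deg/row 0.04026128648389328 mm/row 4.728751013435795
turn [[-0.0001, -0.0, 0.0001], [-0.0001, -0.0, 0.0001], [-0.0001, -0.0, 0.0001], [-0.0001, -0.0, 0.0001], [-0.0001, -0.0, 0.0001], [-0.0001, -0.0, 0.0001], [-0.0001, -0.0, 0.0001], [-0.0001, -0.0, 0.0001], [-0.0001, -0.0, 0.0001], [-0.0001, -0.0, 0.0001]]
dp [[0.02, -0.01, 0.19], [0.02, -0.02, 0.19], [0.02, -0.01, 0.18], [0.02, -0.01, 0.19], [0.02, -0.02, 0.19], [0.02, -0.01, 0.19], [0.02, -0.01, 0.18], [0.02, -0.02, 0.19], [0.02, -0.01, 0.19], [0.02, -0.02, 0.19]]
end [0.4912 0.1629 0.0089] err [-0.0001  0.0001 -0.0001] 0.16590542816948636
```

move_arm:
  turn:
    - [0, -0.0005, 0]
    - [0, -0.0005, 0]
    - [0, -0.0005, 0]
    - [0, -0.0005, 0]
    - [0, -0.0005, 0]
    - [0, -0.0005, 0]
    - [0, -0.0005, 0]
    - [0, -0.0005, 0]
    - [0, -0.0005, 0]
    - [0, -0.0005, 0]
  dp:
    - [0.02, -0.01, 0.19]
    - [0.02, -0.02, 0.19]
    - [0.02, -0.01, 0.18]
    - [0.02, -0.01, 0.19]
    - [0.02, -0.02, 0.19]
    - [0.02, -0.01, 0.19]
    - [0.02, -0.01, 0.18]
    - [0.02, -0.02, 0.19]
    - [0.02, -0.01, 0.19]
    - [0.02, -0.02, 0.19]
  jaw: [-0.4, -0.4, -0.4, -0.4, -0.4, -0.4, -0.4, -0.4, -0.4, -0.4]

```text
clock: 8.03
tool_pos: [0.4911, 0.1619, 0.0101]
eef_rot: [0.754, 0.646, 0.086, -0.078]
contact_force: [-0.8, 0.3, -0.0]
opening: 0.7
```

```bash
python3 log.py
```

```text
8.0333 [-0.082  0.969 -0.315  2.097  1.3    0.044 -1.705] [0.4911 0.1619 0.0101] [ 0.7544  0.6461  0.0857 -0.0777] [-0.78  0.27 -0.03] 0.6995479656866935
```

move_arm:
  turn:
    - [0, 0, 0]
    - [0, 0, 0]
    - [0, 0, 0]
    - [0, 0, 0]
    - [0, 0, 0]
    - [0, 0, 0]
    - [0, 0, 0]
    - [0, 0, 0]
  dp:
    - [0, 0, 0]
    - [0, 0, 0]
    - [0, 0, 0]
    - [0, 0, 0]
    - [0, 0, 0]
    - [0, 0, 0]
    - [0, 0, 0]
    - [0, 0, 0]
  jaw: [1, 1, 1, 1, 1, 1, 1, 1]
  newtons: 40

```text
clock: 8.7
tool_pos: [0.4914, 0.1613, 0.0107]
eef_rot: [0.755, 0.646, 0.086, -0.077]
contact_force: [-0.3, -0.1, -1.1]
opening: 0.45
```

```bash
python3 log.py; python3 - <<'E'
from mv import *
p,M,s=cur(); print(M.round(3)); 
# rigid insert axis: -u (flattened) in tool frame
up=M.T@(-u); print('up in tool',up)
g=p-M[:,2]*.0187
E
```

```text
8.7 [-0.081  0.967 -0.315  2.097  1.289  0.045 -1.694] [0.4914 0.1613 0.0107] [ 0.7546  0.6459  0.0859 -0.0774] [-0.29 -0.09 -1.11] 0.4495026034520204
[[ 0.151  0.988  0.03 ]
 [ 0.962 -0.154  0.228]
 [ 0.23  -0.006 -0.973]]
up in tool [-0.973297   -0.00452813 -0.22950477]
```

move_arm:
  turn:
    - [0, 0, 0]
    - [0, 0, 0]
    - [0, 0, 0]
    - [0, 0, 0]
    - [0, 0, 0]
    - [0, 0, 0]
    - [0, 0, 0]
    - [0, 0, 0]
    - [0, 0, 0]
    - [0, 0, 0]
  dp:
    - [0.1, 0, -0.4]
    - [0.18, 0, -0.78]
    - [0.18, 0, -0.78]
    - [0.18, 0, -0.78]
    - [0.18, 0, -0.78]
    - [0.18, 0, -0.78]
    - [0.18, 0, -0.78]
    - [0.18, 0, -0.78]
    - [0.18, 0, -0.78]
    - [0.1, 0, -0.4]
  jaw: [1, 1, 1, 1, 1, 1, 1, 1, 1, 1]

```text
clock: 9.53
tool_pos: [0.4926, 0.1611, 0.1932]
eef_rot: [0.754, 0.646, 0.087, -0.077]
contact_force: [0.6, 0.5, -2.0]
opening: 0.446
```

```bash
python3 log.py; python3 - <<'E'
from mv import *
p,M,s=cur()
np.save('up.npy',[-0.973297,-0.00452813,-0.22950477])
up=np.load('up.npy')
def fin(yaw):
    f=np.array([np.cos(np.radians(yaw)),np.sin(np.radians(yaw)),0])
    jt=np.cross(up,[0,0,1.]);jt/=np.linalg.norm(jt); A=np.column_stack([up,jt,np.cross(up,jt)])
    jw=np.cross(Zv,f); B=np.column_stack([Zv,jw,np.cross(Zv,jw)]); return B@np.linalg.inv(A)
Mf=fin(-100); print(Mf.round(3))
rows(p,M,np.array([.487,.04,.2]),Mf,20)
q=s['q']
for k in range(1,21):
    Mk=M@R.from_rotvec(R.from_matrix(M.T@Mf).as_rotvec()*k/20).as_matrix(); q,e,o=ik(p+(np.array([.487,.04,.2])-p)*k/20,Mk,q,reg=.01)
    if k%4==0:print(k,q.round(2),e.round(4),o.round(3))
E
```

```text
9.5333 [ 0.297  0.767 -0.967  2.     0.755  0.631 -1.239] [0.4926 0.1611 0.1932] [ 0.7544  0.6461  0.0868 -0.0773] [ 0.61  0.5  -1.96] 0.44619837651743993
[[ 0.035  0.985 -0.169]
 [ 0.227 -0.173 -0.959]
 [-0.973 -0.005 -0.23 ]]
deg/row 4.504007952686636 mm/row 6.068541170082646
turn [[0.0001, -0.0125, 0.0001], [0.0001, -0.0125, 0.0001], [0.0001, -0.0125, 0.0001], [0.0001, -0.0125, 0.0001], [0.0001, -0.0125, 0.0001], [0.0001, -0.0125, 0.0001], [0.0001, -0.0125, 0.0001], [0.0001, -0.0125, 0.0001], [0.0001, -0.0125, 0.0001], [0.0001, -0.0125, 0.0001]]
dp [[-0.23, 0.03, -0.07], [-0.24, 0.02, -0.05], [-0.24, 0.03, -0.03], [-0.24, 0.02, -0.02], [-0.24, 0.03, 0.01], [-0.24, 0.03, 0.02], [-0.24, 0.02, 0.05], [-0.23, 0.03, 0.06], [-0.23, 0.03, 0.08], [-0.22, 0.03, 0.1]]
turn [[0.0001, -0.0125, 0.0001], [0.0001, -0.0125, 0.0001], [0.0001, -0.0125, 0.0001], [0.0001, -0.0125, 0.0001], [0.0001, -0.0125, 0.0001], [0.0001, -0.0125, 0.0001], [0.0001, -0.0125, 0.0001], [0.0001, -0.0125, 0.0001], [0.0001, -0.0125, 0.0001], [0.0001, -0.0125, 0.0001]]
dp [[-0.21, 0.02, 0.11], [-0.2, 0.03, 0.13], [-0.19, 0.03, 0.15], [-0.18, 0.03, 0.16], [-0.17, 0.03, 0.17], [-0.15, 0.03, 0.19], [-0.14, 0.02, 0.2], [-0.12, 0.03, 0.21], [-0.1, 0.03, 0.21], [-0.09, 0.03, 0.23]]
end [0.4869 0.04   0.2   ] err [-0.0001  0.     -0.    ] 0.3170033085247735Traceback (most recent call last):
  File "<stdin>", line 14, in <module>
AttributeError: 'float' object has no attribute 'round'
```

move_arm:
  turn:
    - [0.0001, -0.0125, 0.0001]
    - [0.0001, -0.0125, 0.0001]
    - [0.0001, -0.0125, 0.0001]
    - [0.0001, -0.0125, 0.0001]
    - [0.0001, -0.0125, 0.0001]
    - [0.0001, -0.0125, 0.0001]
    - [0.0001, -0.0125, 0.0001]
    - [0.0001, -0.0125, 0.0001]
    - [0.0001, -0.0125, 0.0001]
    - [0.0001, -0.0125, 0.0001]
  dp:
    - [-0.23, 0.03, -0.07]
    - [-0.24, 0.02, -0.05]
    - [-0.24, 0.03, -0.03]
    - [-0.24, 0.02, -0.02]
    - [-0.24, 0.03, 0.01]
    - [-0.24, 0.03, 0.02]
    - [-0.24, 0.02, 0.05]
    - [-0.23, 0.03, 0.06]
    - [-0.23, 0.03, 0.08]
    - [-0.22, 0.03, 0.1]
  jaw: [1, 1, 1, 1, 1, 1, 1, 1, 1, 1]

```text
clock: 10.37
tool_pos: [0.4896, 0.1005, 0.1946]
eef_rot: [0.731, 0.624, -0.212, 0.174]
contact_force: [0.2, -0.2, -2.1]
opening: 0.45
```

```bash
python3 log.py
```

```text
10.3667 [-0.193  0.833 -0.653  1.757  0.795  1.34  -1.4  ] [0.4896 0.1005 0.1946] [ 0.7312  0.6245 -0.2124  0.1741] [ 0.24 -0.15 -2.11] 0.4502070310219478
```

move_arm:
  turn:
    - [0.0001, -0.0125, 0.0001]
    - [0.0001, -0.0125, 0.0001]
    - [0.0001, -0.0125, 0.0001]
    - [0.0001, -0.0125, 0.0001]
    - [0.0001, -0.0125, 0.0001]
    - [0.0001, -0.0125, 0.0001]
    - [0.0001, -0.0125, 0.0001]
    - [0.0001, -0.0125, 0.0001]
    - [0.0001, -0.0125, 0.0001]
    - [0.0001, -0.0125, 0.0001]
  dp:
    - [-0.21, 0.02, 0.11]
    - [-0.2, 0.03, 0.13]
    - [-0.19, 0.03, 0.15]
    - [-0.18, 0.03, 0.16]
    - [-0.17, 0.03, 0.17]
    - [-0.15, 0.03, 0.19]
    - [-0.14, 0.02, 0.2]
    - [-0.12, 0.03, 0.21]
    - [-0.1, 0.03, 0.21]
    - [-0.09, 0.03, 0.23]
  jaw: [1, 1, 1, 1, 1, 1, 1, 1, 1, 1]

```text
clock: 11.2
tool_pos: [0.4867, 0.0405, 0.1972]
eef_rot: [0.597, 0.508, -0.477, 0.398]
contact_force: [0.1, -0.6, -2.5]
opening: 0.451
```

move_arm:
  turn:
    - [0, 0, 0]
    - [0, 0, 0]
  dp:
    - [0, 0, 0]
    - [0, 0, 0]
  jaw: [1, 1]

```text
clock: 11.37
tool_pos: [0.4864, 0.0402, 0.1968]
eef_rot: [0.597, 0.509, -0.477, 0.397]
contact_force: [0.5, 0.6, -1.5]
opening: 0.451
```

```bash
python3 log.py;  python3 - <<'E'
from mv import *
from plant import r
p,M,s=cur(); print((M@np.load('up.npy')).round(3),p-M[:,2]*.0187)
g=p-M[:,2]*.0187+[0,0,.04]
for n in('scene','top'):
    s=r.snapshot(n); np.savez(n+'2.npz',**s)
from h import crop,proj,cam
for n in('scene2','top2'):
    a=proj(cam(n),g)[0]; print(n,a); crop(n,int(a[0])-45,int(a[1])-35,90,70,8,n+'.png')
E
```

```text
11.3667 [-0.459  1.146 -0.359  1.601  0.859  1.856 -1.473] [0.4864 0.0402 0.1968] [ 0.5973  0.5087 -0.4767  0.3965] [ 0.47  0.59 -1.52] 0.45120447849971085
[ 0.006 -0.003  1.   ] [0.48949608 0.05812056 0.20114827]
scene2 [277.65572223 140.37456015]
top2 [265.51376506 191.74334629]
```

View pics/scene2.png

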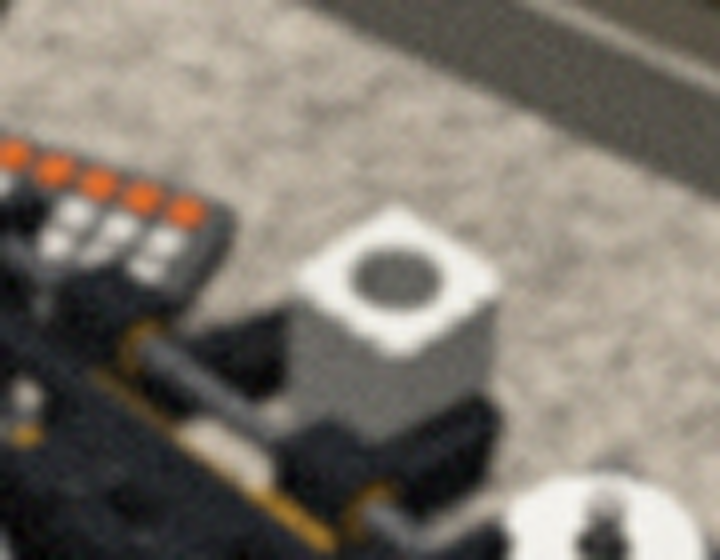

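View pics/top2.png

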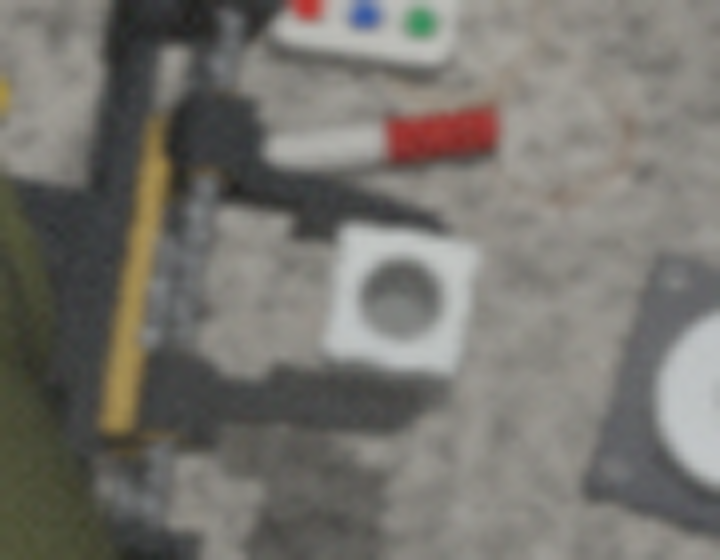

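```bash
python3 - <<'E'
from mv import *
from h import *
T,S=cam('top2'),cam('scene2')
k=lambda a,b,x,y:(x+(a+.5)/8-.5,y+(b+.5)/8-.5)
a=k(403,299,220,156);b=k(398,280,232,105)
print(tri([T,S],[a,b]),onz(T,a,.241),onz(S,b,.241))
p,M,s=cur(); print(p-M[:,2]*.0187)
E
```

```text
(array([0.48741361, 0.04780866, 0.2367054 ]), array([0.00013746])) [0.48658069 0.04792242 0.241     ] [0.48508287 0.05166104 0.241     ]
[0.48994328 0.05814054 0.20261735]
```

```bash
python3 - <<'E'
from mv import *
p,M,s=cur(); 
rows(p,M,p+[0,-.126,0],M,10)
rows(p,M,p+[0,0,-.10],M,10)
print(M.T@Zv)
E
```

```text
deg/row 0.0 mm/row 12.6
turn [[0.0, 0.0, 0.0], [0.0, 0.0, 0.0], [0.0, 0.0, 0.0], [0.0, 0.0, 0.0], [0.0, 0.0, 0.0], [0.0, 0.0, 0.0], [0.0, 0.0, 0.0], [0.0, 0.0, 0.0], [0.0, 0.0, 0.0], [0.0, 0.0, 0.0]]
dp [[-0.12, 0.08, 0.48], [-0.11, 0.09, 0.49], [-0.12, 0.08, 0.48], [-0.12, 0.09, 0.48], [-0.11, 0.08, 0.48], [-0.12, 0.09, 0.49], [-0.11, 0.08, 0.48], [-0.12, 0.09, 0.48], [-0.12, 0.08, 0.49], [-0.11, 0.09, 0.48]]
end [ 0.4869 -0.0858  0.1982] err [ 0.      0.     -0.0001] 0.0
deg/row 0.0 mm/row 10.0
turn [[0.0, 0.0, 0.0], [0.0, 0.0, 0.0], [0.0, 0.0, 0.0], [0.0, 0.0, 0.0], [0.0, 0.0, 0.0], [0.0, 0.0, 0.0], [0.0, 0.0, 0.0], [0.0, 0.0, 0.0], [0.0, 0.0, 0.0], [0.0, 0.0, 0.0]]
dp [[0.39, 0.0, 0.09], [0.39, 0.01, 0.1], [0.39, 0.0, 0.09], [0.39, 0.0, 0.09], [0.38, 0.01, 0.1], [0.39, 0.0, 0.09], [0.39, 0.01, 0.09], [0.39, -0.0, 0.09], [0.39, 0.0, 0.1], [0.39, 0.01, 0.09]]
end [0.4869 0.0402 0.0983] err [0.0001 0.     0.    ] 0.0
[-0.97249194 -0.00911774 -0.23275802]
```

move_arm:
  turn:
    - [0.0, 0.0, 0.0]
    - [0.0, 0.0, 0.0]
    - [0.0, 0.0, 0.0]
    - [0.0, 0.0, 0.0]
    - [0.0, 0.0, 0.0]
    - [0.0, 0.0, 0.0]
    - [0.0, 0.0, 0.0]
    - [0.0, 0.0, 0.0]
    - [0.0, 0.0, 0.0]
    - [0.0, 0.0, 0.0]
  dp:
    - [-0.12, 0.08, 0.48]
    - [-0.11, 0.09, 0.49]
    - [-0.12, 0.08, 0.48]
    - [-0.12, 0.09, 0.48]
    - [-0.11, 0.08, 0.48]
    - [-0.12, 0.09, 0.49]
    - [-0.11, 0.08, 0.48]
    - [-0.12, 0.09, 0.48]
    - [-0.12, 0.08, 0.49]
    - [-0.11, 0.09, 0.48]
  jaw: [1, 1, 1, 1, 1, 1, 1, 1, 1, 1]

```text
clock: 12.3
tool_pos: [0.4866, -0.0875, 0.1985]
eef_rot: [0.597, 0.508, -0.477, 0.397]
contact_force: [0.7, -0.2, -2.4]
opening: 0.45
```

move_arm:
  turn:
    - [0.0, 0.0, 0.0]
    - [0.0, 0.0, 0.0]
    - [0.0, 0.0, 0.0]
    - [0.0, 0.0, 0.0]
    - [0.0, 0.0, 0.0]
    - [0.0, 0.0, 0.0]
    - [0.0, 0.0, 0.0]
    - [0.0, 0.0, 0.0]
    - [0.0, 0.0, 0.0]
    - [0, 0, 0]
  dp:
    - [0.39, 0.0, 0.09]
    - [0.39, 0.01, 0.1]
    - [0.39, 0.0, 0.09]
    - [0.39, 0.0, 0.09]
    - [0.38, 0.01, 0.1]
    - [0.39, 0.0, 0.09]
    - [0.39, 0.01, 0.09]
    - [0.39, 0, 0.09]
    - [0.2, 0, 0.05]
    - [0, 0, 0]
  jaw: [1, 1, 1, 1, 1, 1, 1, 1, 1, 1]

```text
clock: 13.13
tool_pos: [0.4863, -0.0864, 0.1122]
eef_rot: [0.597, 0.508, -0.477, 0.397]
contact_force: [0.4, -0.6, -2.0]
opening: 0.449
```

```bash
python3 log.py;  python3 - <<'E'
from mv import *
from plant import r
p,M,s=cur(); print((M@np.load('up.npy')).round(3),p+M@[-.001,0,-.0098])
for n in('scene','top'):
    s=r.snapshot(n); np.savez(n+'3.npz',**s)
from h import crop
crop('scene3',265,120,90,80,8,'scene3.png');crop('top3',270,165,90,70,8,'top3.png')
E
```

```text
13.1333 [-0.299  1.257 -0.304  1.741  1.027  1.667 -1.578] [ 0.4863 -0.0864  0.1122] [ 0.5971  0.5081 -0.4773  0.3969] [ 0.45 -0.55 -1.99] 0.44874430554936656
[ 0.006 -0.001  1.   ] [ 0.48786306 -0.07720658  0.11543319]
```

View pics/scene3.png

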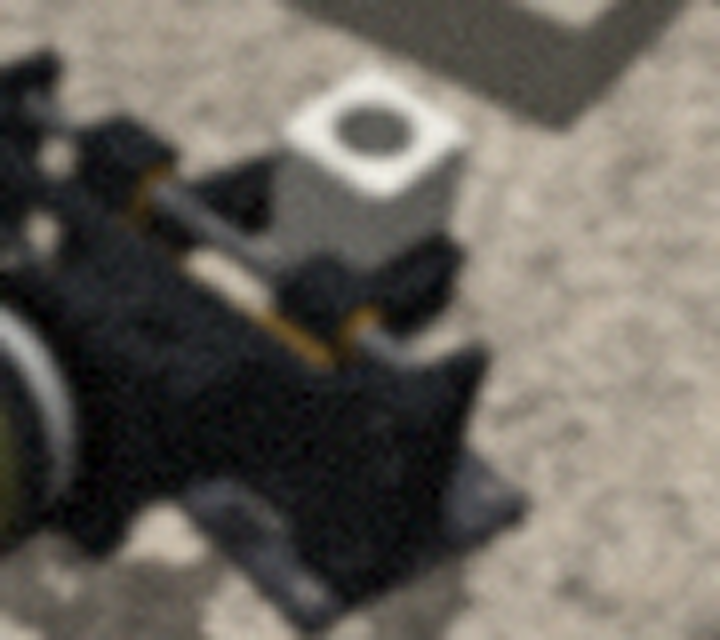

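View pics/top3.png

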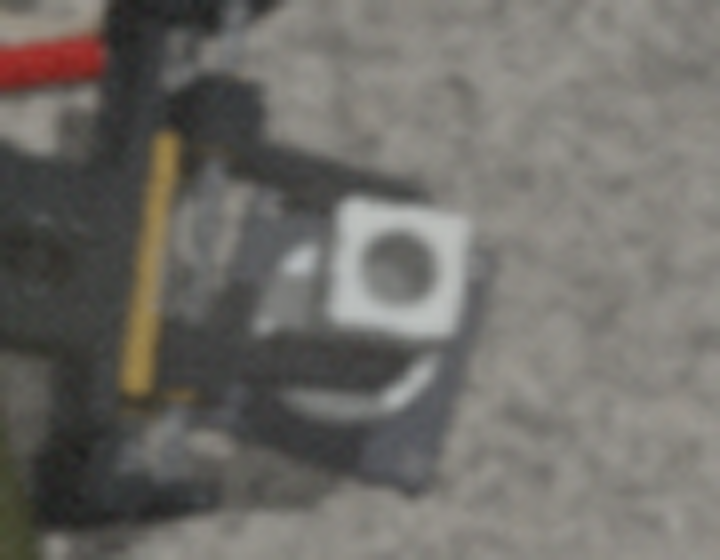

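```bash
python3 - <<'E'
from mv import *
from h import *
T,S=cam('top3'),cam('scene3')
k=lambda a,b,x,y:(x+(a+.5)/8-.5,y+(b+.5)/8-.5)
a=k(400,268,270,165);b=k(375,131,265,120)
print(tri([T,S],[a,b]),onz(T,a,.1554),onz(S,b,.1554))
p,M,s=cur(); rows(p,M,p+[0,0,-.03],M,5)
E
```

```text
(array([ 0.48739512, -0.07897404,  0.15183567]), array([2.19479674e-06])) [ 0.486821   -0.07847445  0.1554    ] [ 0.48560579 -0.07556209  0.1554    ]
deg/row 0.0 mm/row 6.0
turn [[0.0, 0.0, 0.0], [0.0, 0.0, 0.0], [0.0, 0.0, 0.0], [0.0, 0.0, 0.0], [0.0, 0.0, 0.0]]
dp [[0.23, 0.0, 0.06], [0.24, 0.0, 0.05], [0.23, 0.01, 0.06], [0.23, -0.0, 0.05], [0.24, 0.0, 0.06]]
end [ 0.4865 -0.0865  0.0834] err [-0.0001 -0.0001 -0.0001] 0.0
```

move_arm:
  turn:
    - [0, 0, 0]
    - [0, 0, 0]
    - [0, 0, 0]
    - [0, 0, 0]
    - [0, 0, 0]
    - [0, 0, 0]
  dp:
    - [0.19, 0, 0.05]
    - [0.19, 0, 0.05]
    - [0.19, 0, 0.05]
    - [0.19, 0, 0.05]
    - [0.19, 0, 0.04]
    - [0, 0, 0]
  jaw: [1, 1, 1, 1, 1, 1]

```text
clock: 13.73
tool_pos: [0.486, -0.0867, 0.0879]
eef_rot: [0.597, 0.508, -0.477, 0.397]
contact_force: [-0.8, -0.9, -1.8]
opening: 0.448
```

move_arm:
  turn:
    - [0, 0, 0]
    - [0, 0, 0]
    - [0, 0, 0]
  dp:
    - [0.1, 0, 0.02]
    - [0.1, 0, 0.03]
    - [0, 0, 0]
  jaw: [1, 1, 1]

```text
clock: 13.98
tool_pos: [0.4863, -0.0868, 0.0838]
eef_rot: [0.597, 0.508, -0.477, 0.397]
contact_force: [1.1, 0.2, 0.6]
opening: 0.445
```

move_arm:
  turn:
    - [0, 0, 0]
    - [0, 0, 0]
    - [0, 0, 0]
  dp:
    - [0.1, 0, 0.02]
    - [0.1, 0, 0.03]
    - [0, 0, 0]
  jaw: [1, 1, 1]

```text
clock: 14.23
tool_pos: [0.4862, -0.0869, 0.0787]
eef_rot: [0.597, 0.508, -0.477, 0.397]
contact_force: [0.4, 1.9, 1.1]
opening: 0.45
```

move_arm:
  turn:
    - [0, 0, 0]
    - [0, 0, 0]
    - [0, 0, 0]
  dp:
    - [0.08, 0, 0.02]
    - [0.08, 0, 0.02]
    - [0, 0, 0]
  jaw: [1, 1, 1]

```text
clock: 14.48
tool_pos: [0.4862, -0.0869, 0.0746]
eef_rot: [0.597, 0.508, -0.477, 0.398]
contact_force: [-0.4, 2.3, 2.0]
opening: 0.448
```

move_arm:
  turn:
    - [0, 0, 0]
    - [0, 0, 0]
    - [0, 0, 0]
  dp:
    - [0.06, 0, 0.01]
    - [0.06, 0, 0.02]
    - [0, 0, 0]
  jaw: [1, 1, 1]

```text
clock: 14.73
tool_pos: [0.4862, -0.087, 0.0729]
eef_rot: [0.597, 0.507, -0.478, 0.398]
contact_force: [0.1, 2.2, 7.4]
opening: 0.449
```

```bash
python3 log.py;  python3 -c "
from mv import *
p,M,s=cur(); print((M@np.load('up.npy')).round(3),p+M@[-.001,0,-.0098]-[0,0,.04])"
```

```text
14.7333 [-0.303  1.327 -0.295  1.705  1.044  1.649 -1.605] [ 0.4862 -0.087   0.0729] [ 0.5967  0.5071 -0.4776  0.3984] [0.12 2.17 7.42] 0.44947666324319674
[0.005 0.003 1.   ] [ 0.48779995 -0.07778996  0.03613519]
```

move_arm:
  turn:
    - [0, 0, 0]
    - [0, 0, 0]
    - [0, 0, 0]
    - [0, 0, 0]
    - [0, 0, 0]
    - [0, 0, 0]
    - [0, 0, 0]
    - [0, 0, 0]
  dp:
    - [0.03, 0, 0.01]
    - [0, 0, 0]
    - [0, 0, 0]
    - [0, 0, 0]
    - [0, 0, 0]
    - [0, 0, 0]
    - [0, 0, 0]
    - [0, 0, 0]
  jaw: [1, 1, 1, 1, 1, 1, 1, 1]

```text
clock: 15.4
tool_pos: [0.4862, -0.087, 0.0729]
eef_rot: [0.597, 0.507, -0.478, 0.399]
contact_force: [0.5, 5.0, 9.2]
opening: 0.452
```

move_arm:
  turn:
    - [0, 0, 0]
    - [0, 0, 0]
    - [0, 0, 0]
    - [0, 0, 0]
    - [0, 0, 0]
    - [0, 0, 0]
    - [0, 0, 0]
    - [0, 0, 0]
    - [0, 0, 0]
    - [0, 0, 0]
  dp:
    - [-0.2, 0, -0.05]
    - [-0.3, 0, -0.07]
    - [-0.39, 0, -0.09]
    - [-0.39, 0, -0.09]
    - [-0.39, 0, -0.09]
    - [-0.39, 0, -0.09]
    - [-0.39, 0, -0.09]
    - [-0.39, 0, -0.09]
    - [-0.39, 0, -0.09]
    - [-0.39, 0, -0.09]
  jaw: [1, 1, 1, 1, 1, 1, 1, 1, 1, 1]

```text
clock: 16.23
tool_pos: [0.4869, -0.0875, 0.1646]
eef_rot: [0.598, 0.508, -0.477, 0.397]
contact_force: [-0.3, -0.4, -1.7]
opening: 0.45
```

move_arm:
  turn:
    - [0, 0, 0]
    - [0, 0, 0]
    - [0, 0, 0]
    - [0, 0, 0]
    - [0, 0, 0]
    - [0, 0, 0]
    - [0, 0, 0]
    - [0, 0, 0]
    - [0, 0, 0]
  dp:
    - [-0.3, 0, -0.07]
    - [-0.2, 0, -0.05]
    - [-0.1, 0, -0.02]
    - [0, 0, 0]
    - [0, 0, 0]
    - [0, 0, 0]
    - [0, 0, 0]
    - [0, 0, 0]
    - [0, 0, 0]
  jaw: [1, 1, 1, 1, 1, 1, 1, 1, 1]

```text
clock: 16.98
tool_pos: [0.487, -0.0875, 0.1787]
eef_rot: [0.597, 0.508, -0.477, 0.397]
contact_force: [0.7, -0.2, -1.6]
opening: 0.452
```

```bash
python3 log.py;  python3 - <<'E'
from mv import *
from plant import r
import cv2
p,M,s=cur(); print((M@np.load('up.npy')).round(3),p+M@[-.001,0,-.0098]-[0,0,.04],s['qd'].round(3))
for n in('scene','top'):
    s=r.snapshot(n); np.savez(n+'4.npz',**s)
from h import crop
crop('scene4',180,80,170,140,4.5,'scene4.png');crop('top4',120,130,220,110,3.6,'top4.png')
E
```

```text
16.9833 [-0.291  1.139 -0.316  1.785  1.004  1.707 -1.52 ] [ 0.487  -0.0875  0.1787] [ 0.5973  0.5079 -0.477   0.3972] [ 0.65 -0.15 -1.6 ] 0.4520813054409754
[ 0.005 -0.001  1.   ] [ 0.48855469 -0.07836338  0.14193478] [-0.001 -0.004  0.    -0.002 -0.001  0.     0.   ]
```

View pics/scene4.png

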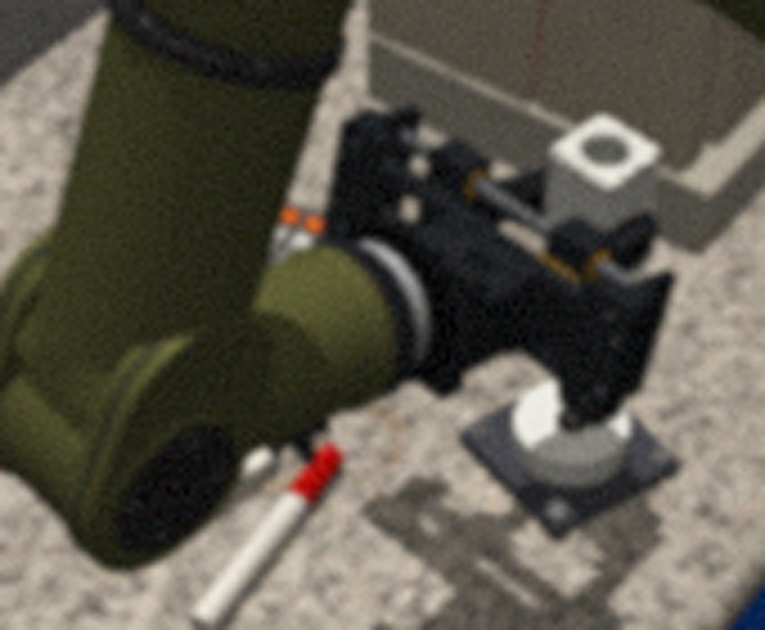

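View pics/top4.png

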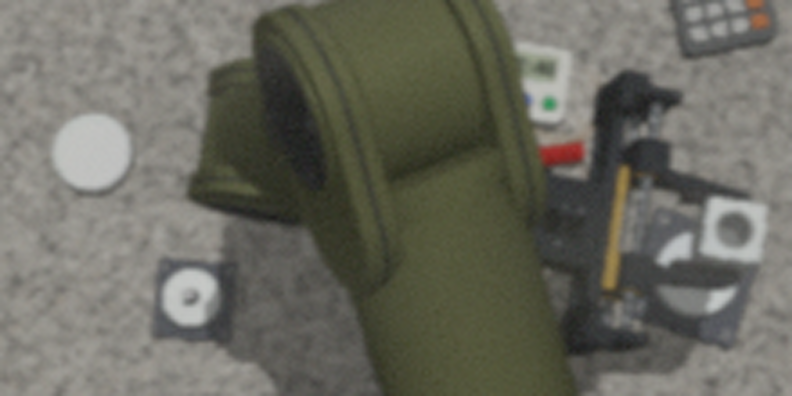

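```bash
python3 -c "
from h import crop
crop('scene4',100,150,200,160,4,'scene4b.png')"
```

```text
(no output)
```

View pics/scene4b.png

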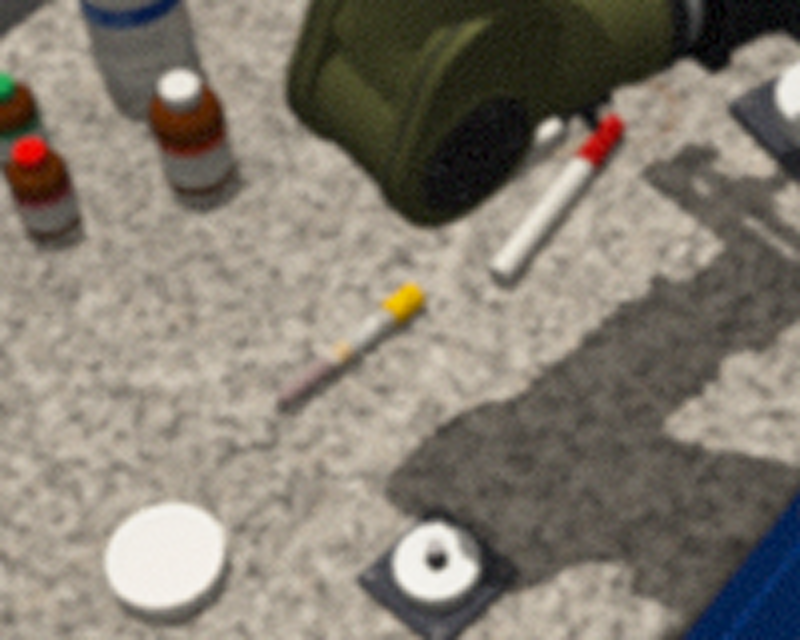

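```bash
python3 -c "
from plant import r
print(r.get_state()['clock'],r.get_state()['contact_force']); print(r.finish_job())"
```

```text
17.0833 [ 0.53423665  0.53181536 -1.72563058]
the job is handed in; nothing more can be done
None
```

I gripped the insert, turned it upright, pressed it on the larger checker until the plunger reached its stop, then lifted it clear. The job was handed in at about 17 s, still gripped and still.

- **Which end is up:** Contact began with the insert's lower end at about 47 mm. The push then rose like the plunger's spring, and at 36 mm it jumped to about 9–11 N, which is the stop with the recess floor on the plunger. The deep hole facing down would have given no force until 30 mm, so the deep hole is up. I held it at the stop for over 0.5 s.
- **Final pose:** The lower end is about 142 mm above the worktop, and the insert is within 0.01 rad of vertical by the arm's own pose readings. The opening reads 40 mm on the insert, and the wrist force is back to the insert's weight alone.
- **Bystanders:** In the last pictures the marker, tube and dish lie where they were.

**Not seen directly:** The gripper hides the plunger in the last pictures. I infer it sprang back only because the contact force is gone.

**Disagreement:** The cameras put heights about 3–4 mm lower than the arm does. I went by the arm for height, and the contact heights matched it.

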